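# Draw the lint filter from its rack and hold it slanted for inspection

### The arm

A 6-joint arm with a two-finger parallel gripper is mounted at the origin on the work surface. World frame = base frame: x ahead of the robot, y to its left, z up, the work surface at z = 0. Lengths are in m, angles in rad, forces in N, time in s.
With the tool pointing down it reaches from about 0.4 to 0.825 m from the base axis. Payload 7 kg.
Tool frame: the origin (TCP) lies at the very end of the fingers, on their centre line; the grasp point (between the pads) lies 19 mm behind it; z points along the fingers, y is the line along which they close (so a half turn about z gives the same grasp; the last joint's range is limited). The gripper opens to 88 mm and grips with 3 to 60 N. Pads are 19 mm wide; open, the fingers measure 130 mm over their backs; the gripper's body (78 mm by 193 mm) begins 47 mm behind the grasp point.
Start: joints at [1.627, 0.359, 0.012, 0, -1.224, -0.288], TCP at [0.155, 0.657, 0.227] pointing down, gripper open.
Joint ranges: [-3.07, 3.07], [-1.43, 2.12], [-1.02, 1.25], [-3.03, 1.67], [-3.05, -0], [-3.03, 3.03]. Speed limits (rad/s): [2.39, 2.39, 3.01, 3.14, 3.14, 3.14].

### API

Orientations are given as [roll, pitch, yaw] about the fixed x, y, z axes, in that order (R = Rz(yaw) Ry(pitch) Rx(roll)).
In Python, from station import env, camera, workorder gives the robot as it stands.
- The arm moves only by the tool drive_tool, never from a script. Its argument "moves" is one flat list of numbers, 7 for each row, row after row: the finger opening in m, from 0 to 0.0876, then the shift along the tool's x, y, z in m, then the turn, a rotation vector about the tool's x, y, z in degrees. In form: [claw, x, y, z, ax, ay, az, claw, x, y, z, ax, ay, az, ...]. A call has 1 to 12 rows; each row is the pose to reach, as a shift and turn from the pose commanded when the call began, along the tool's axes at that moment; what a row does not reach only later rows make up. A row lasts 1/12 s, in which the tool goes at most 41.7 mm and 7.16 degrees, less where a joint would pass 70% of its speed; a pose out of reach is approached as far as the arm can. A call with a gripper value outside its range is refused whole. The fingers move at their own pace and stop on an object; the grip force is fixed at half the most. Time passes only in rows, so rows that repeat a pose let the fingers close. It gives the time, the measured TCP pose, the force, the opening and the grip force at its end, in the units of the state.
- env.read_state(): the state, without advancing time (a new reading comes with each control period).
- camera(name): name is "scene" or "top"; returns a dict with "img" (480x640x3 uint8, blue, green, red), "fx", "fy", "cx", "cy" (pixels), "dist_coeffs" ([k1, k2, p1, p2, k3] as OpenCV has them; the pictures are not rectified), "extrinsics" (4x4, takes a point from camera to world coordinates). Camera axes: x right, y down, z forward; pixel columns grow to the right and rows downward; lengths in m; the calibration is good to about 2 mm. A picture is of the moment at which its call begins. There is no depth.
- workorder.job_done(): hands the job in; it is judged then, once.
The state is a dict: "clock": time; "joints": joint angles; "joint_vel": joint speeds; "effort": joint torques, N m; "tcp_pos": TCP position; "ee_rot": TCP orientation; "wrist_force": force on the tool from outside, world axes, zero at the start; "moment": the same for the moment, N m; "gripper_width": finger opening in m; "grasp_force": force on a finger pad.
Only numpy, scipy, OpenCV 4.12 (cv2) and the standard library are available. Lean on these libraries where they do the work, as an engineer would, in place of code of your own. Each camera call takes 0.05 s, during which the arm holds its last target. There are 200 camera calls.

### The job

Draw the dryer's lint filter (the tall openwork mesh panel with a handle tab on top) straight up out of its slot in the wire draining rack, pinching it lightly because its thin frame cracks (never more than 40 N of grip), then tip it over to about halfway between upright and flat, handle end still uppermost, so that its smooth mesh side slants upwards to be looked at. Keep it held like that, still, its foot at least 15 cm above the counter, and finish while holding it; leave everything else on the counter and in the rack where it is.

Things in the scene. Friction and masses are not known exactly. Their poses are not given: they have to be found in the camera images.
- filter: lint filter, white frame round a dark mesh window, 8 mm thick (x), 100 wide (y), 152 high (z), 100 to 170 g; tallest panel in the rack, the only one with window and handle tab. Origin: centre of its foot (underside); z up to the handle, x out of the smooth mesh side. Starts upright in one of the three slots, foot 8 above the counter, mesh side facing away from the robot within 32 degrees
- filter_mesh (a point): centre of the mesh window, 57 mm above the filter's foot, axes as the filter's. The smooth mesh side is +x; the back, -x, has three thick white upright ribs. Only the filter's lowest 40 mm stand in the slot, with about 2 mm play each way
- filter_grip (a point): middle of the filter's handle tab, 132 mm above the foot; the tab is 12 thick (x), 60 wide (y), from 110 to 152 above the foot, clear on both sides for fingers closing along the filter's x
- rack: holder: fixed white wire rack, 270 mm (x) x 130 (y), wires up to 48 high; three slots at x = -80, 0 and +80 from its centre, each a gap of 12 across x between wires along y; floor plate 8 thick. Origin at the centre of its underside, x along the row of slots, z up; all panels stand across the row
- vent_panel: bystander: solid white louvred panel, 8 thick x 100 wide x 95 high, standing in another slot of the rack, no handle tab; sizes in mm, origin at the centre of its underside
- flap_cover: bystander: low solid white panel, 8 thick x 100 wide, 55 high with a round top reaching 83, standing in another slot of the rack; sizes in mm, origin at the centre of its underside
- jug: bystander: clear detergent jug 100 x 150 x 225 high, left side of the counter; sizes in mm, origin at the centre of its underside
- stain_bottle: bystander: white bottle, 60 diameter x 170 high, right side of the counter; sizes in mm, origin at the centre of its underside
- dosing_cup: bystander: small open grey cup, 60 diameter x 55 high, close to the rack's left (+y) side; sizes in mm, origin at the centre of its underside
- brush: bystander: wooden clothes brush 110 x 36 x 36 high, close to the rack's right (-y) side; sizes in mm, origin at the centre of its underside
- peg_basket: bystander: blue open basket with wooden pegs 130 x 100 x 60 high, right side of the counter; sizes in mm, origin at the centre of its underside

How it is judged:
On the way, in this order (a step that is already met when the one before it is completed fails the run):
1. the filter is drawn out of its slot, its foot above the rack's wires (height (world z) of filter above 0.052 m and contact force between filter and rack below 0.1 N), for 0.05 s.
2. the filter is tipped to a slant, handle end up, mesh side upwards, raised (angle between filter's own x axis and vertical between 0.43625 and 1.13425 rad and angle between filter's own z axis and vertical between 0.43625 and 1.13425 rad and height (world z) of filter above 0.145 m and height (world z) of filter_grip above 0.19 m), for 0.2 s.
At the end, for the whole second after the job is handed in: the filter is held by the fingers alone, touching nothing else, foot at least 14.5 cm above the counter, leaning 25 to 65 degrees from upright with the handle end uppermost and the mesh side facing up, at rest (under 2 cm/s and 0.15 rad/s); other things within 20 mm of their starts (all of step 2 and contact force between filter and rack below 0.1 N and contact force between filter and vent_panel below 0.1 N and contact force between filter and flap_cover below 0.1 N and contact force between filter and jug below 0.1 N and contact force between filter and stain_bottle below 0.1 N and contact force between filter and dosing_cup below 0.1 N and contact force between filter and brush below 0.1 N and contact force between filter and peg_basket below 0.1 N and contact force between the fingers and filter above 2 N and linear speed of filter below 0.02 m/s and angular speed of filter below 0.15 rad/s and distance of each of vent_panel, flap_cover, jug, stain_bottle, dosing_cup, brush, peg_basket from where it was at the start of the episode below 0.02 m); the arm keeps its last pose, push and grip.
It fails at once if the filter is squeezed with clearly more than 40 N per finger (90 N, both fingers summed) (contact force between the fingers and filter above 90 N).
It fails at once if another panel in the rack is moved more than 20 mm (distance of any of vent_panel, flap_cover from where it was at the start of the episode above 0.02 m).
It fails at once if something else on the counter is moved more than 20 mm (distance of any of jug, stain_bottle, dosing_cup, brush, peg_basket from where it was at the start of the episode above 0.02 m).
It also fails if it takes over 29 s, if anything falls off the work surface, if the arm or the gripper's body presses on something with over 40 N, if the wrist force passes 120 N, or if a joint passes its speed limit or range.

## Working session

There is one attempt and no reset: what is moved stays moved. The work goes in short steps, Python scripts to look and compute and a tool call to move; the robot and the scene stay as the last step left them, time stands still between calls to the robot, and variables do not carry over. Pictures are saved under pics/ and viewed, at most 10 in all, crops included, and the job is handed in when it is done.

Besides the shell and the picture viewer there is one more tool, called after "Emit:" as name(argument=value, ...), one argument or row to a line, values as JSON. drive_tool: Moves the arm, as the interface text tells. Its arguments: {"type":"object","properties":{"moves":{"type":"array","items":{"type":"number"}}},"required":["moves"]}

```bash
mkdir -p pics; cat > h.py <<'E'
import numpy as np, cv2
from station import env, camera, workorder
def ray(c,px):
    K=np.array([[c["fx"],0,c["cx"]],[0,c["fy"],c["cy"]],[0,0,1]])
    u=cv2.undistortPoints(np.array(px,float).reshape(-1,1,2),K,np.array(c["dist_coeffs"],float)).reshape(-1,2)
    E=np.array(c["extrinsics"]); d=np.c_[u,np.ones(len(u))]@E[:3,:3].T
    return E[:3,3],d
def plane(c,px,z):
    o,d=ray(c,px); return o+d*((z-o[2])/d[:,2])[:,None]
def proj(c,P):
    E=np.linalg.inv(np.array(c["extrinsics"])); K=np.array([[c["fx"],0,c["cx"]],[0,c["fy"],c["cy"]],[0,0,1]])
    return cv2.projectPoints(np.array(P,float).reshape(-1,1,3),cv2.Rodrigues(E[:3,:3])[0],E[:3,3],K,np.array(c["dist_coeffs"],float))[0].reshape(-1,2)
E
python3 - <<'E'
from h import *
for n in("scene","top"):
    c=camera(n); cv2.imwrite(f"pics/{n}0.png",c["img"]); print(n,np.round(c["extrinsics"],3).tolist(),c["fx"])
print(env.read_state())
E
```

```text
scene [[0.548, 0.543, -0.637, 1.184], [0.837, -0.343, 0.427, -0.504], [0.013, -0.767, -0.642, 0.793], [0.0, 0.0, 0.0, 1.0]] 452.26708536118207
top [[0.028, -0.987, 0.155, 0.273], [-0.999, -0.031, -0.014, -0.013], [0.019, -0.155, -0.988, 1.698], [0.0, 0.0, 0.0, 1.0]] 618.8500614637209
{'clock': 0.1, 'joints': array([ 1.62706864e+00,  3.59277982e-01,  1.11578143e-02, -2.97753993e-04,
       -1.22409601e+00, -2.88088851e-01]), 'joint_vel': array([ 1.33112979e-03, -1.80449406e-03,  3.03278226e-03,  1.71611037e-03,
        1.71249351e-05, -3.51596675e-04]), 'effort': array([-2.15592001e-03, -5.84160054e+01,  2.93751240e+01,  7.01556042e+00,
        1.01842088e-02, -4.93862819e-05]), 'tcp_pos': array([0.15501541, 0.65651426, 0.22574562]), 'ee_rot': array([ 3.14015178e+00, -1.35054263e-04, -2.31917812e-01]), 'wrist_force': array([-0.24834868, -0.94857861,  0.31615459]), 'moment': array([ 0.00318126, -0.02455921, -0.00288342]), 'grasp_force': 0.0, 'gripper_width': 0.08743947235953661}
```

View pics/scene0.png

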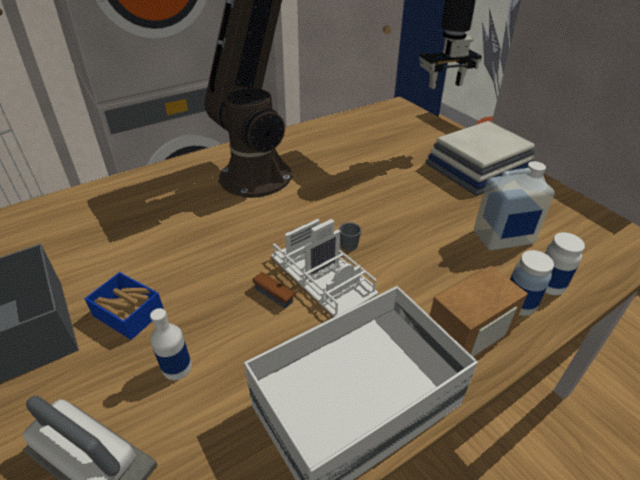

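View pics/top0.png

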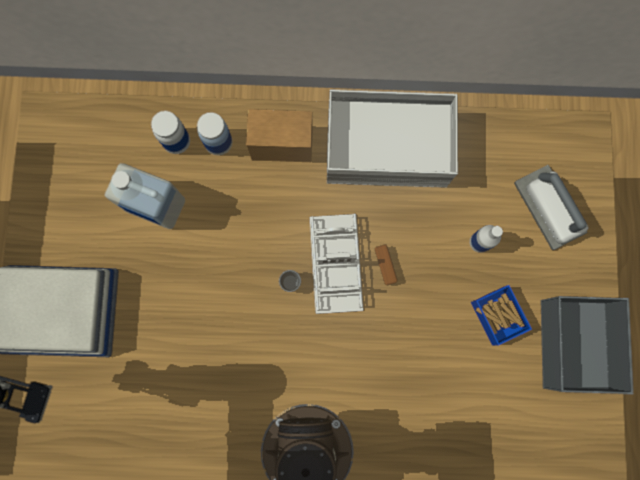

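Scene: the rack is around (325,265) with the filter (dark window) near (322,245). Top: the rack spans (310–363, 213–313), with the filter probably in the middle slot near (336,260). I'll enlarge both.

```bash
python3 - <<'E'
import cv2, numpy as np
a=cv2.imread("pics/scene0.png")[210:320,250:390]; b=cv2.imread("pics/top0.png")[205:320,300:405]
a=cv2.resize(a,None,fx=3.1,fy=5/1.6,interpolation=cv2.INTER_CUBIC); b=cv2.resize(b,None,fx=3.4,fy=3.4,interpolation=cv2.INTER_CUBIC)
H=max(a.shape[0],b.shape[0]); f=lambda i:np.pad(i,((0,H-i.shape[0]),(0,0),(0,0)))
cv2.imwrite("pics/crop0.png",np.hstack([f(a),f(b)])); print(a.shape,b.shape)
E
```

```text
(344, 434, 3) (391, 357, 3)
```

View pics/crop0.png

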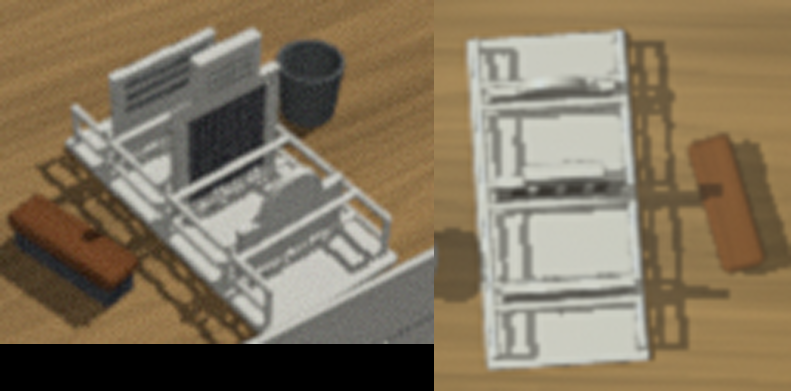

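The filter is in the middle slot: its window shows in the scene crop at (230,130), and the tab in the top crop at (565,170). The vent panel is nearer the robot and the flap farther away. Next I'll measure the rack and tab.

```bash
cat >m.py <<'E'
from h import *
c=camera("top"); s=camera("scene")
g=c["img"].astype(int); hsv=cv2.cvtColor(c["img"],cv2.COLOR_BGR2HSV)
m=((hsv[...,1]<60)&(hsv[...,2]>130)).astype(np.uint8); m[:200]=0;m[325:]=0;m[:,:300]=0;m[:,372:]=0
m=cv2.morphologyEx(m,cv2.MORPH_CLOSE,np.ones((9,9)))
cn=max(cv2.findContours(m,0,1)[0],key=cv2.contourArea)[:,0]
for z in(.008,.048):
    P=plane(c,cn,z)[:,:2].astype(np.float32); r=cv2.minAreaRect(P); print(z,r)
# tab top corners
tb=np.array([[525,163],[605,163],[605,176],[525,178]])-[434,0]; tb=tb/3.4+[300,205]
print("tab top face z=.16",plane(c,tb,.16).round(4).tolist())
sc=np.array([[193,58],[258,30]],float)/[3.1,3.125]+[250,210]
print("scene tab",plane(s,sc,.16).round(4).tolist())
def model(x,y,yaw):
    R=np.array([[np.cos(yaw),-np.sin(yaw)],[np.sin(yaw),np.cos(yaw)]])
    f=lambda X,Y,Z:[*(R@[X,Y]+[x,y]),Z]
    return {"rack48":[f(a,b,.048) for a in(-.135,.135) for b in(-.065,.065)],"rack0":[f(a,b,.008) for a in(-.135,.135) for b in(-.065,.065)],
     "tab":[f(a,b,.16) for a in(-.006,.006) for b in(-.03,.03)]}
if __name__=="__main__":
    import sys; x,y,w=map(float,sys.argv[1:])
    for n,cc in(("top",c),("scene",s)):
        k=5 ; x0,y0,W,Hh=((300,205,105,115) if n=="top" else (250,210,140,115))
        im=cv2.resize(cc["img"][y0:y0+Hh,x0:x0+W],None,fx=k*.65,fy=k*.65,interpolation=cv2.INTER_CUBIC)
        for (kk,P),col in zip(model(x,y,w).items(),((0,0,255),(0,200,0),(255,0,0))):
            for p in proj(cc,P): cv2.circle(im,tuple(int(v) for v in (p-[x0,y0]+.5)*k*.65),2,col,-1)
        globals()["im"+n]=im
    cv2.imwrite("pics/ov.png",np.hstack([imtop,imscene]))
E
python3 - <<'E'
import m
E
```

```text
0.008 ((0.5051055550575256, -0.06255777925252914), (0.27250564098358154, 0.13076461851596832), 5.39910888671875)
0.048 ((0.49961090087890625, -0.06137688457965851), (0.26605501770973206, 0.12766920030117035), 5.39911413192749)
tab top face z=.16 [[0.5081, -0.0361, 0.16], [0.51, -0.0953, 0.16], [0.5003, -0.0955, 0.16], [0.4969, -0.0364, 0.16]]
scene tab [[0.5059, -0.0912, 0.16], [0.5036, -0.033, 0.16]]
```

```bash
python3 m.py 0.504 -0.062 0.094
```

```text
0.008 ((0.5051055550575256, -0.06255777925252914), (0.27250564098358154, 0.13076461851596832), 5.39910888671875)
0.048 ((0.49961090087890625, -0.06137688457965851), (0.26605501770973206, 0.12766920030117035), 5.39911413192749)
tab top face z=.16 [[0.5081, -0.0361, 0.16], [0.51, -0.0953, 0.16], [0.5003, -0.0955, 0.16], [0.4969, -0.0364, 0.16]]
scene tab [[0.5059, -0.0912, 0.16], [0.5036, -0.033, 0.16]]
```

View pics/ov.png

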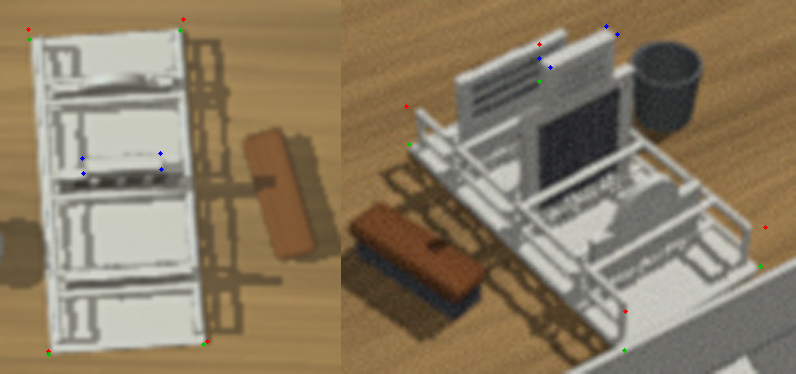

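The rack fits at centre (0.504, -0.062), yaw 5.4°. The overlay points land on the rack and tab corners in both views. Moving above it with the fingers' closing line along filter x.

Emit:
drive_tool(
  moves=[0.0876,0.505,0.619,0,0,0,71.3,0.0876,0.505,0.619,0,0,0,71.3,0.0876,0.505,0.619,0,0,0,71.3,0.0876,0.505,0.619,0,0,0,71.3,0.0876,0.505,0.619,0,0,0,71.3,0.0876,0.505,0.619,0,0,0,71.3,0.0876,0.505,0.619,0,0,0,71.3,0.0876,0.505,0.619,0,0,0,71.3,0.0876,0.505,0.619,0,0,0,71.3,0.0876,0.505,0.619,0,0,0,71.3,0.0876,0.505,0.619,0,0,0,71.3,0.0876,0.505,0.619,0,0,0,71.3],
)

```text
clock: 1.3
tcp_pos: [0.374, 0.2054, 0.227]
ee_rot: [-3.141, 0.001, -1.476]
wrist_force: [1.8, 0.9, -0.5]
gripper_width: 0.0878
grasp_force: 0.0
```

Emit:
drive_tool(
  moves=[0.0876,0.278,-0.104,0,0,0,0,0.0876,0.278,-0.104,0,0,0,0,0.0876,0.278,-0.104,0,0,0,0,0.0876,0.278,-0.104,0,0,0,0,0.0876,0.278,-0.104,0,0,0,0,0.0876,0.278,-0.104,0,0,0,0,0.0876,0.278,-0.104,0,0,0,0,0.0876,0.278,-0.104,0,0,0,0,0.0876,0.278,-0.104,0,0,0,0,0.0876,0.278,-0.104,0,0,0,0],
)

```text
clock: 2.13
tcp_pos: [0.5032, -0.0602, 0.2262]
ee_rot: [3.141, 0.0, -1.478]
wrist_force: [-1.2, 0.3, 0.7]
gripper_width: 0.0878
grasp_force: 0.0
```

```bash
python3 - <<'E'
from h import *
s=env.read_state(); print(s["clock"],s["tcp_pos"],s["ee_rot"],s["joints"])
c=camera("scene")["img"][130:330,200:420]; t=camera("top")["img"][190:340,280:420]
cv2.imwrite("pics/above.png",np.hstack([cv2.resize(c,(440,400)),cv2.resize(t,(360,400))]))
E
```

```text
2.1333 [ 0.50322035 -0.06018337  0.22622266] [ 3.14084763e+00  6.89634686e-05 -1.47826582e+00] [ 2.68928093e-01  8.06095300e-02 -3.51488184e-01 -2.18664498e-04
 -1.13941998e+00 -1.76306065e-01]
```

View pics/above.png

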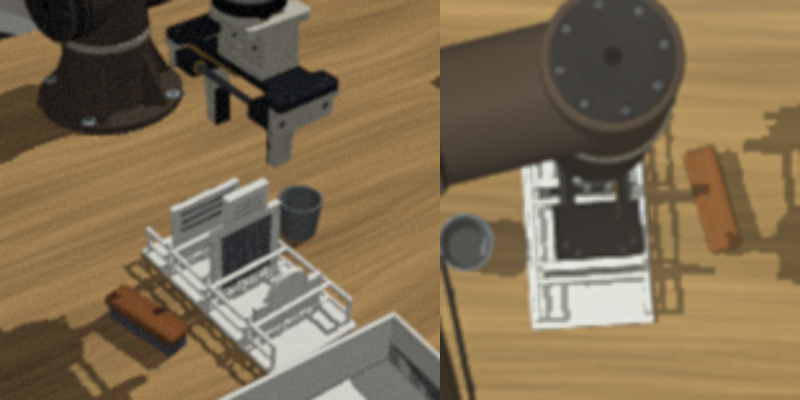

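The gripper hangs squarely above the tab, with the fingers straddling it along the row. Lowering 104 mm.

Emit:
drive_tool(
  moves=[0.0876,0.002,0,0.035,0,0,0,0.0876,0.002,0,0.07,0,0,0,0.0876,0.002,0,0.095,0,0,0,0.0876,0.002,0,0.104,0,0,0,0.0876,0.002,0,0.104,0,0,0,0.05,0.002,0,0.104,0,0,0,0.03,0.002,0,0.104,0,0,0,0.024,0.002,0,0.104,0,0,0,0.018,0.002,0,0.104,0,0,0,0.018,0.002,0,0.104,0,0,0,0.018,0.002,0,0.104,0,0,0,0.018,0.002,0,0.104,0,0,0],
)

```text
clock: 3.23
tcp_pos: [0.5038, -0.0617, 0.1229]
ee_rot: [-3.141, 0.0, -1.476]
wrist_force: [-0.9, 0.4, 0.4]
gripper_width: 0.0464
grasp_force: 0.0
```

Emit:
drive_tool(
  moves=[0.015,0,0,0,0,0,0,0.013,0,0,0,0,0,0,0.011,0,0,0,0,0,0,0.009,0,0,0,0,0,0,0.007,0,0,0,0,0,0,0.005,0,0,0,0,0,0,0.0,0,0,0,0,0,0,0.0,0,0,0,0,0,0,0.0,0,0,0,0,0,0,0.0,0,0,0,0,0,0],
)

```text
clock: 4.07
tcp_pos: [0.5036, -0.0617, 0.1225]
ee_rot: [3.141, -0.0, -1.476]
wrist_force: [0.7, -0.1, -1.0]
gripper_width: 0.0117
grasp_force: 30.0
```

Gripped at 11.7 mm, which matches the 12 mm tab, with 30 N. Now straight up, slowly at first.

Emit:
drive_tool(
  moves=[0,0,0,-0.004,0,0,0,0,0,0,-0.01,0,0,0,0,0,0,-0.018,0,0,0,0,0,0,-0.026,0,0,0,0,0,0,-0.034,0,0,0,0,0,0,-0.042,0,0,0,0,0,0,-0.05,0,0,0,0,0,0,-0.058,0,0,0,0,0,0,-0.07,0,0,0,0,0,0,-0.085,0,0,0,0,0,0,-0.1,0,0,0,0,0,0,-0.1,0,0,0],
)

```text
clock: 5.07
tcp_pos: [0.5053, -0.0616, 0.226]
ee_rot: [-3.137, -0.0, -1.476]
wrist_force: [0.5, -0.5, -0.1]
gripper_width: 0.012
grasp_force: 30.0
```

```bash
python3 - <<'E'
from h import *
s=env.read_state(); print(s)
c=camera("scene")["img"][130:330,200:420]; t=camera("top")["img"][190:340,280:420]
cv2.imwrite("pics/up.png",np.hstack([cv2.resize(c,(440,400)),cv2.resize(t,(360,400))]))
E
```

```text
{'clock': 5.0667, 'joints': array([ 0.26578836,  0.08097286, -0.3521693 ,  0.00118927, -1.13287663,
       -0.17117662]), 'joint_vel': array([-0.00019244,  0.02116424, -0.04872199, -0.01672413,  0.06211437,
       -0.00124469]), 'effort': array([-4.03211801e-02, -3.41941559e+01,  2.76150048e+01,  6.43716261e+00,
       -7.18347095e-01, -6.34190292e-03]), 'tcp_pos': array([ 0.50528512, -0.06164852,  0.22601498]), 'ee_rot': array([-3.13670133e+00, -2.49901539e-04, -1.47568346e+00]), 'wrist_force': array([ 0.49422907, -0.50626922, -0.13093759]), 'moment': array([ 0.09815512, -0.20265633,  0.02214137]), 'grasp_force': 29.9996879696846, 'gripper_width': 0.012009562176433727}
```

View pics/up.png

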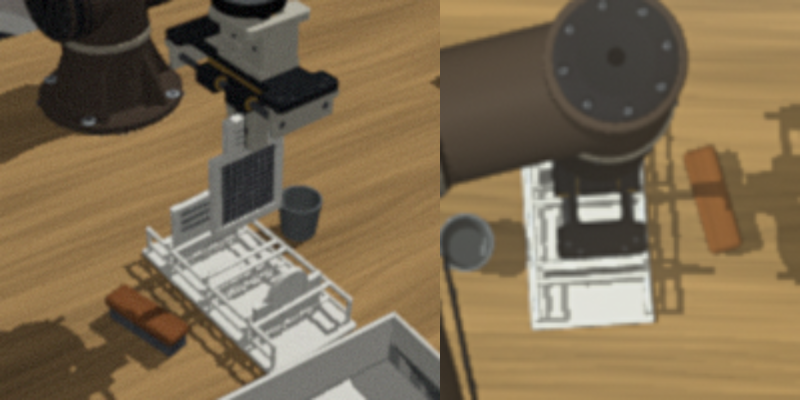

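The filter is clear of the rack and held; nothing else appears to have moved. Next: lift further, then tip 42° about tool x while moving outward.

Emit:
drive_tool(
  moves=[0,0,0,-0.015,0,0,0,0,0,0,-0.035,0,0,0,0,0,0,-0.055,1,0,0,0,0,-0.006,-0.07,4,0,0,0,0,-0.016,-0.08,8,0,0,0,0,-0.028,-0.088,12,0,0,0,0,-0.04,-0.096,16,0,0,0,0,-0.052,-0.103,20,0,0,0,0,-0.064,-0.109,23,0,0,0,0,-0.072,-0.114,25,0,0,0,0,-0.076,-0.116,26,0,0,0,0,-0.076,-0.116,26,0,0],
)

```text
clock: 6.17
tcp_pos: [0.5787, -0.0546, 0.3376]
ee_rot: [-2.689, -0.0, -1.476]
wrist_force: [0.8, 0.6, -2.3]
gripper_width: 0.0116
grasp_force: 30.0
```

```bash
python3 - <<'E'
from h import *
s=env.read_state(); print(s["joints"],s["tcp_pos"],s["ee_rot"],s["wrist_force"])
E
```

```text
[ 0.30240374 -0.12411542 -0.43260127  0.12357469 -0.82187208 -0.27176632] [ 0.57874797 -0.05458296  0.33759021] [-2.68883298e+00 -1.65952891e-05 -1.47622748e+00] [ 0.75689551  0.63025184 -2.26177992]
```

Emit:
drive_tool(
  moves=[0,0,-0.004,0,1,0,0,0,0,-0.012,0,4,0,0,0,0,-0.024,0,8,0,0,0,0,-0.036,0,12,0,0,0,0,-0.046,0,15.5,0,0,0,0,-0.052,0,18,0,0,0,0,-0.054,0,19,0,0,0,0,-0.054,0,19,0,0,0,0,-0.054,0,19,0,0,0,0,-0.054,0,19,0,0,0,0,-0.054,0,19,0,0,0,0,-0.054,0,19,0,0],
)

```text
clock: 7.17
tcp_pos: [0.628, -0.0498, 0.3626]
ee_rot: [-2.356, 0.0, -1.476]
wrist_force: [-0.0, 0.0, -2.0]
gripper_width: 0.0119
grasp_force: 30.0
```

```bash
python3 - <<'E'
from h import *
s=env.read_state(); print(s["joints"],s["joint_vel"].round(3),s["tcp_pos"],s["ee_rot"],s["wrist_force"])
c=camera("scene")["img"][80:330,170:420]; t=camera("top")["img"][140:340,250:420]
cv2.imwrite("pics/tip.png",np.hstack([cv2.resize(c,(440,440)),cv2.resize(t,(360,440))]))
E
```

```text
[ 0.27941165 -0.19485395 -0.7205927   0.45915651 -0.29741001 -0.57310734] [-0.003 -0.003 -0.004  0.003  0.004 -0.002] [ 0.62804121 -0.04975479  0.36259217] [-2.35609666e+00  1.45702536e-04 -1.47623203e+00] [-0.03348238  0.03653597 -2.03343993]
```

View pics/tip.png

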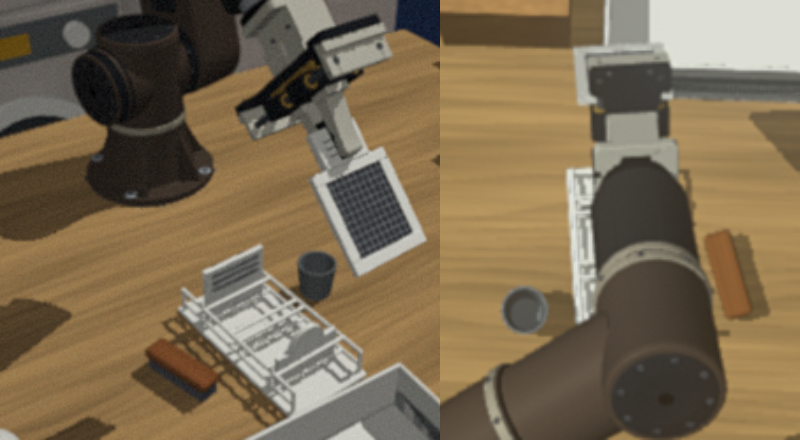

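The filter is held at about 45°, mesh side up and handle uppermost. Its foot is about 0.28 m up, the arm is at rest and the other objects look unmoved. Handing in.

```bash
python3 -c "
from h import *
print(workorder.job_done())"
```

```text
the job is handed in; nothing more can be done
None
```

The job is handed in: the filter is out of its slot, held still at 30 N of grip, tipped about 45° with the mesh side up and handle uppermost, its foot about 28 cm above the counter; the judge's verdict was not shown.

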